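Pump down the specimen hold-down

ROBOT

A 7-joint arm with a two-finger parallel gripper is mounted at the origin on the work surface. World frame = base frame: x ahead of the robot, y to its left, z up, the work surface at z = 0. Lengths are in m, angles in rad, forces in N, time in s.
With the tool pointing down it reaches from about 0.35 to 0.775 m from the base axis. Payload 3.1 kg.
Tool frame: the origin (TCP) lies at the very end of the fingers, on their centre line; the grasp point (between the pads) lies 19 mm behind it; z points along the fingers, y is the direction in which the jaws open and shut (so a half turn about z gives the same grasp; the last joint's range is limited). The gripper opens to 85 mm and grips with 20 to 120 N. Pads are 22 mm wide; open, the fingers measure 114 mm over their backs; the gripper's body (76 mm by 85 mm) begins 54 mm behind the grasp point. The pads swing forward as they close: fully open they stand 13 mm farther back than shut.
Start: joints at [-1.254, 0.311, 0.014, 1.512, -0.004, 1.319, -0.027], TCP at [0.193, 0.515, 0.231] pointing down, gripper open.
Joint ranges: [-2.7, 2.7], [-0.3, 1.91], [-1.27, 1.3], [0.12, 2.57], [-1.44, 4.58], [0.2, 2.03], [-3.05, 3.05]. Speed limits (rad/s): [2.79, 2.79, 3.14, 3.14, 3.14, 3.14, 3.14].

INTERFACE

Orientations are given as a 3x3 rotation matrix whose columns are the frame's x, y, z axes.
In Python, from bench import * gives the robot as it stands.
- The arm moves only by the shell command python3 -m crank 'ROWS' [FORCE]. ROWS is JSON, a list that holds one entry, the list of rows, each a list of 5 numbers: the closure in counts, from 0 (fully open) to 255 (shut), then the shift along the tool's x, y, z in units of 40 mm (1.0 is 40 mm), then the turn about the tool's z in units of 5 degrees (1.0 is 5 degrees). In form: [[[fingers, dx, dy, dz, turn], ...]]. A call has 1 to 12 rows; each row is the pose to reach, as a shift and turn from the pose measured when the call began, along the tool's axes at that moment; what a row does not reach only later rows make up. A row lasts 1/12 s, in which the tool goes at most 41.7 mm and 7.16 degrees, less where a joint would pass 70% of its speed; a pose out of reach is approached as far as the arm can. A call with a gripper value outside its range is refused whole. The fingers move at their own pace and stop on an object; FORCE is the grip in N (left out, the last holds). Time passes only in rows, so rows that repeat a pose let the fingers close. It gives the time, the measured TCP pose, the force and the opening at its end, in the units of the state.
- read_state(): the state, without advancing time (a new reading comes with each control period).
- snapshot(name): name is "scene" or "side" or "wrist"; returns (picture, depth): 384x512x3 uint8, blue, green, red; 384x512 float32, m along the optical axis (not along the pixel's ray), 0 where there is no reading.
- camera_params(name): a dict with "mtx" (3x3 intrinsics, pixels), "R" (3x3) and "t" (3): a world point X has camera coordinates R X + t; the wrist camera has in their place "tool_from_camera" (4x4, takes a point from camera to tool coordinates, whose origin is the TCP and whose axes are the flange's). Camera axes: x right, y down, z forward; pixel columns grow to the right and rows downward; lengths in m; the calibration is good to about 2 mm. A picture is of the moment at which its call begins: read the wrist's pose just before it. camera_params takes no time and is no camera call.
- sign_off(): hands the job in, once; it reports no verdict.
The state is a dict: "clock": time; "qpos": joint angles; "joint_velocities": joint speeds; "tau": joint torques, N m; "eef_pos": TCP position; "eef_rot": TCP orientation; "force": force on the tool from outside, world axes, zero at the start; "moment": the same for the moment, N m; "grip_width": finger opening in m.
Only numpy, scipy, OpenCV 4.12 (cv2) and the standard library are available. Lean on these libraries where they do the work, as an engineer would, in place of code of your own. Each camera call takes 0.05 s, during which the arm holds its last target.

TASK

Draw the vacuum that holds the steel specimen down on the hand pump's suction pad: first push the handle of the vent cock round to its stop so that the vent is closed (handle crosswise to the spout), then pump the black mushroom plunger with your fingertips, pressing it down and letting it spring back, again and again until the brass indicator pin stands fully out. Finish with the plunger let up; leave the pump standing where it is, do not touch the pin, and leave the specimen and the other things on the bench alone.

Things in the scene. Friction and masses are not known exactly. Their poses are not given: they have to be found in the camera images.
- pump: Hand vacuum pump: a white box with a grey deck standing loose on the bench on rubber feet, about 3 kg, 124 mm along its own x, 240 mm along its own y, flat deck 70 mm above the bench. Origin: centre of its underside; z up. In its frame (mm): plunger axis at (0, 75), pin at (34, 5), suction pad with the specimen at (-32, 5), cock pivot at (0, -60); brass vent spout on the end face at y = -120. A 4 mm stop post for the cock at (28, -48), 12 mm above the deck, is for looks only.
- plunger_top (a point): Centre of the top of the black mushroom knob of the plunger: 46 mm wide, flat top 36 mm across, top 55 mm above the deck when up, underside 41 mm above it. Moves with the knob.
- plunger (a joint): Plunger travel in m: 0 = fully up (its spring returns it), 0.024 = pressed straight down to its stop. Spring 4 N at the top, 11 to 12 N at the bottom, plus 2.5 N per 0.1 m/s. A full, unhurried down-stroke raises the pin 5 to 6.7 mm, a short or fast one less; the pin keeps its height on the return. Three to six good strokes bring it fully out; further strokes do no harm.
- pin_top (a point): Centre of the top of the brass indicator pin, 13 mm diameter, upright. Its top stands 6 mm above the deck when fully in, 36 mm when fully out.
- pin (a joint): Height of the indicator pin in m: 0 = fully in, 0.030 = fully out against its stop. It starts between 0 and 0.012.
- cock (a joint): Angle of the vent cock in rad, about the upright pivot: 0 = open, handle pointing along the pump's -y in line with the spout; grows counter-clockwise seen from above, to 1.57 = closed against its stop, handle crosswise, pointing along the pump's +x. It starts between 0 and 0.4. Stays where it is left; about 2 N at the tip turns it.
- cock_tip (a point): Middle of the steel cock handle 56 mm from its pivot, 20 mm above the deck. The handle is a flat upright bar, 10 mm thick, 12 to 28 mm above the deck, reaching 62 mm from the pivot; free space under it and on both sides.
- pad (a point): Centre of the upper face of the round rubber suction pad (48 mm diameter, top 5 mm above the deck).
- puck_center (a point): Centre of the polished steel specimen, a loose disc 30 mm in diameter and 18 mm tall, lying on the suction pad. To be left alone.
- bottle: Bystander: capped amber bottle, 60 mm diameter, 150 mm tall, loose near the pump; origin at the centre of its underside, z up. To be left alone.
- beaker: Bystander: open glass beaker, 64 mm diameter, 85 mm tall, loose near the pump; origin at the centre of its underside, z up. To be left alone.
- jar: Bystander: small white jar with a lid, 54 mm diameter, 55 mm tall, loose near the pump; origin at the centre of its underside, z up. To be left alone.
- marker: Bystander: marker pen lying flat, about 120 mm long, 15 mm thick, loose near the pump; origin at the centre of its underside, z up. To be left alone.
- slidebox: Bystander: closed box for slides, 85 x 60 x 26 mm, loose near the pump; origin at the centre of its underside, z up. To be left alone.
- dish: Bystander: closed round dish, 74 mm diameter, 16 mm tall, loose near the pump; origin at the centre of its underside, z up. To be left alone.
Not all that is in view belongs to the job. Of the things shaped like the part that bears puck_center, the bare steel one is meant.

How it is judged:
By the outcome, as a careful person would: the job done as asked, in the order asked, and still so for the second after the job is handed in, with the robot touching nothing.
It also fails if it takes over 54 s, if anything falls off the work surface, if the arm or the gripper's body presses on something with over 40 N, if the wrist force passes 120 N, or if a joint passes its speed limit or range.

## Working session

There is one attempt and no reset: what is moved stays moved. The work goes in short steps, Python scripts to look and compute and a shell command to move; the robot and the scene stay as the last step left them, time stands still between calls to the robot, and variables do not carry over. Pictures are saved under pics/ and viewed, and the job is handed in when it is done.

```bash
ls; mkdir -p pics; python3 - <<'E'
from bench import *
import cv2, numpy as np
s=read_state(); print({k:np.round(v,3).tolist() for k,v in s.items()})
for n in ["scene","side","wrist"]:
    p,d=snapshot(n); cv2.imwrite(f"pics/{n}0.png",p); np.save(f"pics/{n}0.npy",d)
    c=camera_params(n); print(n,{k:np.round(v,4).tolist() for k,v in c.items()})
E
```

```text
pics
{'clock': 0.0, 'qpos': [-1.254, 0.312, 0.014, 1.513, -0.004, 1.319, -0.027], 'joint_velocities': [0.001, 0.0, -0.0, -0.002, -0.002, -0.0, -0.001], 'tau': [0.001, -37.992, 0.147, -23.059, 0.012, 0.014, -0.0], 'eef_pos': [0.193, 0.514, 0.23], 'eef_rot': [[-0.936, 0.351, -0.001], [0.351, 0.936, -0.002], [-0.0, -0.002, -1.0]], 'force': [0.681, 0.646, 0.258], 'moment': [-0.014, 0.053, -0.033], 'grip_width': 0.086}
scene {'mtx': [[461.7719, 0.0, 251.3091], [0.0, 461.7719, 191.3773], [0.0, 0.0, 1.0]], 'R': [[0.8248, 0.5654, 0.0052], [0.3514, -0.5053, -0.7882], [-0.443, 0.6519, -0.6155]], 't': [-0.4959, -0.0939, 1.2412]}
side {'mtx': [[369.5475, 0.0, 257.7471], [0.0, 369.5475, 189.2553], [0.0, 0.0, 1.0]], 'R': [[0.7416, -0.6709, -0.0022], [-0.394, -0.4329, -0.8108], [0.543, 0.6021, -0.5853]], 't': [-0.3491, 0.3191, 0.6578]}
wrist {'mtx': [[307.8723, 0.0, 260.402], [0.0, 307.8723, 195.9449], [0.0, 0.0, 1.0]], 'tool_from_camera': [[0.0002, -0.9524, -0.3049, 0.0775], [1.0, 0.0001, 0.0003, 0.0005], [-0.0003, -0.3049, 0.9524, -0.1423], [0.0, 0.0, 0.0, 1.0]]}
```

View pics/scene0.png

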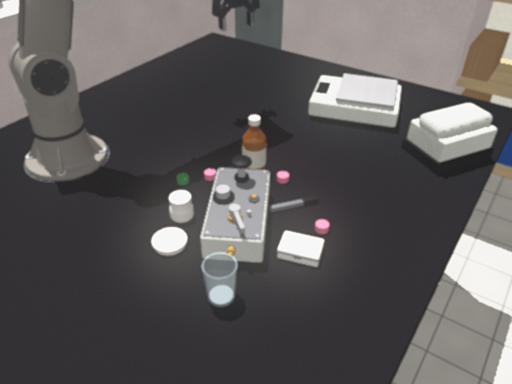

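View pics/side0.png

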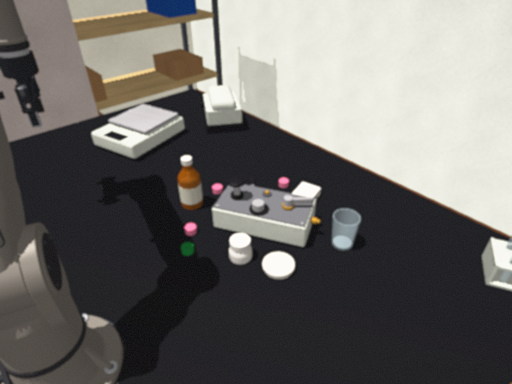

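View pics/wrist0.png

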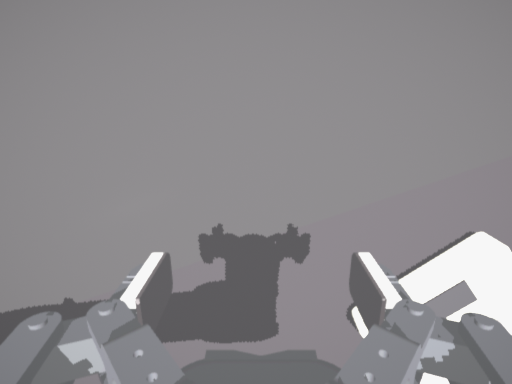

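```bash
cat > h.py <<'E'
from bench import *
import cv2, numpy as np
def cloud(n,d):
    c=camera_params(n);K=c["mtx"];R=np.array(c["R"]);t=np.array(c["t"])
    v,u=np.mgrid[0:384,0:512]
    P=np.stack([(u-K[0][2])/K[0][0]*d,(v-K[1][2])/K[1][1]*d,d],-1)
    return (P-t)@R
def ray(n,u,v,z):
    c=camera_params(n);K=np.array(c["mtx"]);R=np.array(c["R"]);t=np.array(c["t"])
    o=-R.T@t; r=R.T@np.linalg.inv(K)@np.array([u,v,1.]); return o+r*(z-o[2])/r[2]
def proj(n,X):
    c=camera_params(n);p=np.array(c["mtx"])@(np.array(c["R"])@np.array(X)+np.array(c["t"])); return p[:2]/p[2]
E
python3 - <<'E'
from h import *
for n,(x0,x1,y0,y1) in {"scene":(140,340,110,310),"side":(170,370,140,290)}.items():
    p=cv2.imread(f"pics/{n}0.png"); d=np.load(f"pics/{n}0.npy")
    cr=cv2.resize(p[y0:y1,x0:x1],None,fx=3,fy=3,interpolation=cv2.INTER_CUBIC) if n=="scene" else cv2.resize(p[y0:y1,x0:x1],None,fx=4,fy=4,interpolation=cv2.INTER_CUBIC)
    cv2.imwrite(f"pics/{n}0c.png",cr)
    C=cloud(n,d); m=(d>0)&(abs(C[...,2]-0.07)<0.004)
    # restrict around pump
    q=np.zeros(m.shape,bool); q[y0:y1,x0:x1]=1; m&=q
    k,l,st,ce=cv2.connectedComponentsWithStats(m.astype(np.uint8)); i=1+np.argmax(st[1:,4]); 
    P=C[l==i]; print(n,st[i],P.mean(0),np.median(P[:,2]))
    r=cv2.minAreaRect((P[:,:2]*1000).astype(np.float32)); print(r, cv2.boxPoints(r).round(1).tolist())
E
```

```text
scene [ 202  168   67   73 3002] [0.54376359 0.03312161 0.06818465] 0.06788751952866098
((535.6387329101562, 43.71881866455078), (119.74246215820312, 239.2686309814453), 29.00897979736328) [[425.29998779296875, 119.30000305175781], [541.2999877929688, -89.9000015258789], [646.0, -31.899999618530273], [530.0, 177.39999389648438]]
side [ 212  185  103   44 2120] [0.5253027  0.03445302 0.06962462] 0.06963389899819994
((533.1702880859375, 43.42491912841797), (125.2072525024414, 237.42221069335938), 29.437896728515625) [[420.29998779296875, 116.0], [537.0, -90.69999694824219], [646.0, -29.200000762939453], [529.2999877929688, 177.60000610351562]]
```

View pics/scene0c.png

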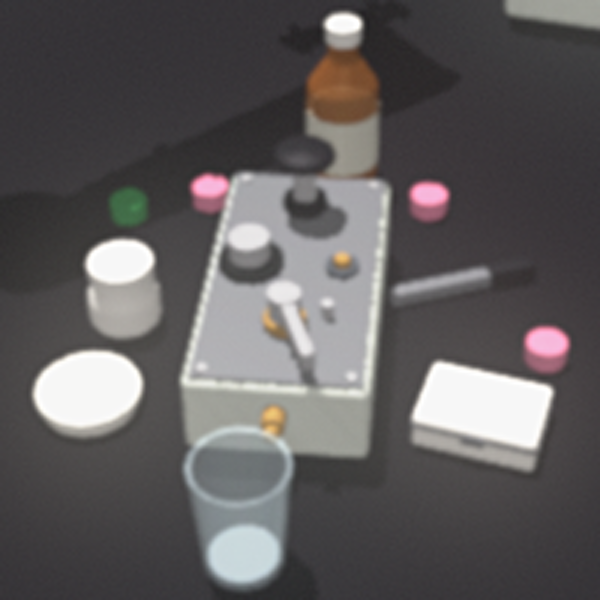

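View pics/side0c.png

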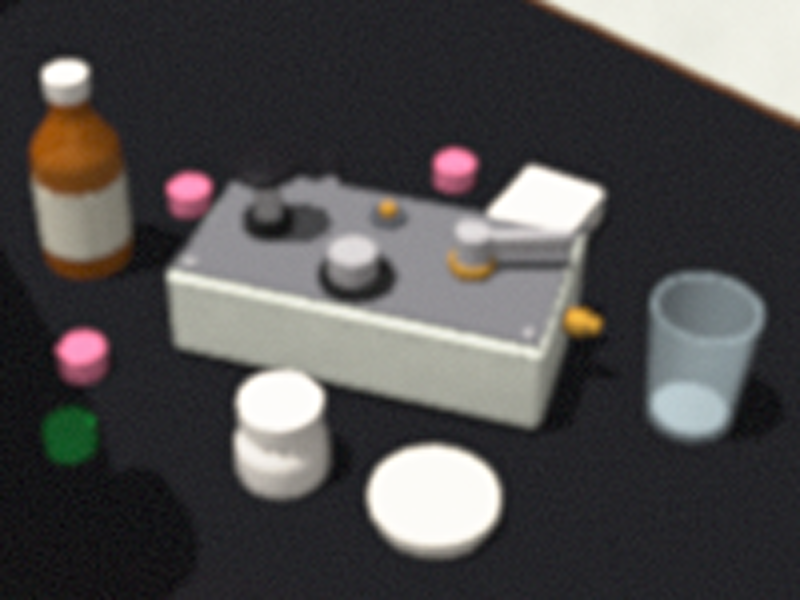

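```bash
python3 - <<'E'
from h import *
a=np.deg2rad(29.2); 
for s in (0,np.pi):
  R=np.array([[np.cos(a+s),-np.sin(a+s)],[np.sin(a+s),np.cos(a+s)]])
  W=lambda x,y,z:[*(np.array([.5342,.0436])+R@np.array([x,y])/1000),z/1000]
  for nm,pt in dict(plunger=(0,75,125),pin=(34,5,76),puck=(-32,5,93),piv=(0,-60,70),post=(28,-48,82),sp=(0,-120,30)).items():
    print(nm,np.round(W(*pt),4),*[proj(n,W(*pt)).round(1) for n in("scene","side")])
# bystanders: cap etc by ray; feature clicks
print("handle: scene tip", ray("scene",140+307/3,110+345/3,.098),"side tip",ray("side",170+572/4,140+233/4,.098))
print("pivot", ray("scene",140+285/3,110+290/3,.1),ray("side",170+472/4,140+228/4,.1))
print("pin top", [ray("scene",140+342/3,110+258/3,z) for z in (.076,.086)],[ray("side",170+388/4,140+206/4,z) for z in (.076,.086)])
print("knob",ray("scene",140+303/3,110+152/3,.125))
print("cap bottle",ray("scene",140+343/3,110+25/3,.150),ray("side",170+66/4,140+75/4,.15))
print("beaker",ray("scene",140+240/3,110+467/3,.085),ray("side",170+706/4,140+300/4,.085))
print("jar",ray("scene",140+122/3,110+263/3,.055))
print("slidebox",ray("scene",140+485/3,110+407/3,.026))
print("marker",ray("scene",140+400/3,110+292/3,.01),ray("scene",140+530/3,110+272/3,.01))
E
```

```text
plunger [0.4976 0.1091 0.125 ] [240.8 158.3] [236.3 179. ]
pin [0.5614 0.0646 0.076 ] [253.2 196.5] [266.9 192.5]
puck [0.5038 0.0324 0.093 ] [222.4 188.3] [258.8 202.1]
piv [ 0.5635 -0.0088  0.07  ] [233.8 217.5] [287.7 207. ]
post [0.5821 0.0154 0.082 ] [248.  210.1] [286.2 195.8]
sp [ 0.5927 -0.0612  0.03  ] [230.5 252.4] [310.2 224.3]
plunger [ 0.5708 -0.0219  0.125 ] [232.4 201.3] [294.9 190.2]
pin [0.507  0.0226 0.076 ] [221.  197.4] [262.4 208.9]
puck [0.5646 0.0548 0.093 ] [251.9 193. ] [270.5 188.3]
piv [0.5049 0.096  0.07  ] [240.3 182.4] [242.5 197.8]
post [0.4863 0.0718 0.082 ] [227.  180.6] [242.9 201.3]
sp [0.4757 0.1484 0.03  ] [243.2 180.8] [221.8 205.4]
handle: scene tip [ 0.60890987 -0.0424836   0.098     ] side tip [ 0.60742001 -0.04988966  0.098     ]
pivot [ 0.56666534 -0.00817962  0.1       ] [ 0.56405522 -0.00717762  0.1       ]
pin top [array([0.56190849, 0.06684779, 0.076     ]), array([0.5688819 , 0.05641764, 0.086     ])] [array([0.56450382, 0.06752188, 0.076     ]), array([0.55503167, 0.05765073, 0.086     ])]
knob [0.50330905 0.1018952  0.125     ]
cap bottle [0.44664629 0.23691637 0.15      ] [0.43910956 0.23802739 0.15      ]
beaker [ 0.62992406 -0.1407479   0.085     ] [ 0.62997895 -0.13525746  0.085     ]
jar [ 0.41797749 -0.00829533  0.055     ]
slidebox [0.69817456 0.04002083 0.026     ]
marker [0.57589988 0.1264679  0.01      ] [0.64635485 0.2050164  0.01      ]
```

```bash
cat >> h.py <<'E'
O=np.array([.5342,.0436]); YAW=np.deg2rad(29.2)
def W(x,y,z):
    c,s=np.cos(YAW),np.sin(YAW); return np.array([O[0]+(c*x-s*y)/1000,O[1]+(s*x+c*y)/1000,z/1000])
def toP(X):
    c,s=np.cos(YAW),np.sin(YAW); d=(np.array(X[:2])-O)*1000; return np.array([c*d[0]+s*d[1],-s*d[0]+c*d[1],X[2]*1000])
def units(X):
    s=read_state(); return (np.array(s["eef_rot"]).T@(np.array(X)-np.array(s["eef_pos"]))/.04).round(3)
def stat():
    s=read_state(); p=toP(s["eef_pos"]); R=np.array(s["eef_rot"])
    print("t",round(s["clock"],2),"pump-frame TCP",p.round(1),"xaxis yaw-119.2:",round(np.rad2deg(np.arctan2(R[1,0],R[0,0]))-119.2,2),"tilt",R[2].round(3),"F",np.round(s["force"],2),"grip",round(float(s["grip_width"]),4))
E
python3 -c "
from h import *
stat(); print(units(W(-22,-118,230)))"
```

```text
t 0.15 pump-frame TCP [-68.2 577.5 230.5] xaxis yaw-119.2: 40.25 tilt [-0.    -0.002 -1.   ] F [-0.33 -0.26  0.08] grip 0.0855
[-14.018 -10.353   0.032]
```

```bash
python3 -m crank '[[[60,-0.7,-0.5,0,0.4],[120,-1.4,-1.0,0,0.8],[180,-2.1,-1.5,0,1.2],[255,-2.8,-2.0,0,1.6],[255,-3.5,-2.6,0,2.0],[255,-4.2,-3.1,0,2.4],[255,-4.9,-3.6,0,2.8],[255,-5.6,-4.1,0,3.2],[255,-6.3,-4.7,0,3.6],[255,-7.0,-5.2,0,4.0],[255,-7.0,-5.2,0,4.0]]]' 40; python3 -c "
from h import *
stat(); print(units(W(-22,-118,170)))"
```

```text
clock: 1.07
eef_pos: [0.3864, 0.2133, 0.2311]
eef_rot: [[-0.75, 0.661, 0.002], [0.661, 0.75, -0.006], [-0.006, -0.003, -1.0]]
force: [0.4, -0.4, 0.6]
grip_width: -0.0001
t 1.07 pump-frame TCP [-46.2 220.2 231.1] xaxis yaw-119.2: 19.42 tilt [-0.006 -0.003 -1.   ] F [ 0.38 -0.38  0.61] grip -0.0001
[-8.167 -2.235  1.579]
```

```bash
python3 -m crank '[[[255,-0.8,-0.2,0,0.4],[255,-1.7,-0.4,0,0.8],[255,-2.5,-0.7,0,1.2],[255,-3.4,-0.9,0,1.6],[255,-4.2,-1.1,0,2.0],[255,-5.1,-1.4,0,2.4],[255,-5.9,-1.6,0,2.8],[255,-6.8,-1.8,0.2,3.2],[255,-7.5,-2.0,0.4,3.6],[255,-8.17,-2.23,0.7,3.9],[255,-8.17,-2.23,0.7,3.9],[255,-8.17,-2.23,0.7,3.9]]]'; python3 - <<'E'
from h import *
stat()
for n in ["scene","side","wrist"]:
    p,d=snapshot(n); cv2.imwrite(f"pics/{n}1.png",p); np.save(f"pics/{n}1.npy",d)
p=cv2.imread("pics/scene1.png")[110:310,140:340]; q=cv2.imread("pics/side1.png")[140:290,170:370]; cv2.imwrite("pics/c1.png",np.hstack([cv2.resize(p,(400,400)),cv2.resize(q,(400,300)) if 0 else cv2.copyMakeBorder(cv2.resize(q,(400,300)),0,100,0,0,0)]))
E
```

```text
clock: 2.07
eef_pos: [0.572, -0.0718, 0.2037]
eef_rot: [[-0.483, 0.875, -0.001], [0.875, 0.483, -0.007], [-0.006, -0.004, -1.0]]
force: [0.2, 0.1, 1.4]
grip_width: -0.0001
t 2.07 pump-frame TCP [ -23.3 -119.2  203.7] xaxis yaw-119.2: -0.3 tilt [-0.006 -0.004 -1.   ] F [0.16 0.08 1.43] grip -0.0001
```

View pics/wrist1.png

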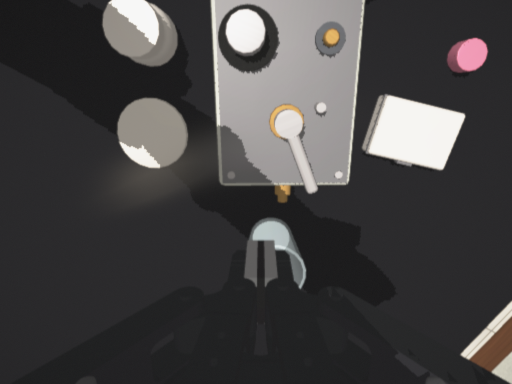

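View pics/c1.png

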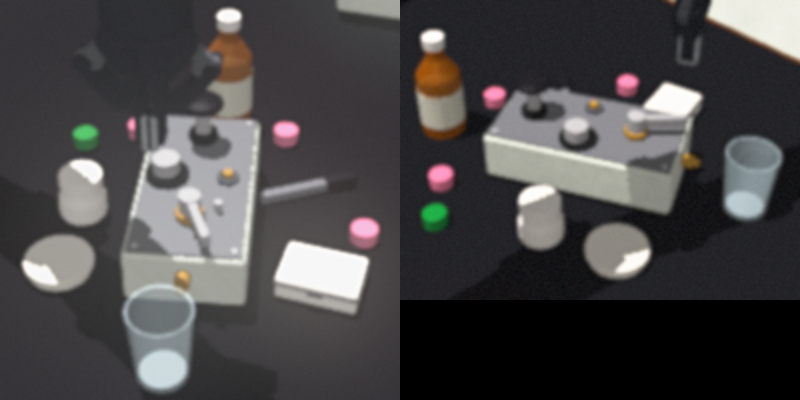

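The wrist view shows the pump from above: cock pivot at about (289,123), handle end (311,189), deck end corners (220,185) and (349,185), and the pin at (331,37). I'll refine the pump pose from these.

```bash
cat >> h.py <<'E'
def wray(u,v,z,pos=None,rot=None):
    c=camera_params("wrist");K=np.array(c["mtx"]);T=np.array(c["tool_from_camera"])
    s=read_state(); pos=np.array(s["eef_pos"]) if pos is None else np.array(pos); rot=np.array(s["eef_rot"]) if rot is None else np.array(rot)
    o=pos+rot@T[:3,3]; r=rot@T[:3,:3]@np.linalg.inv(K)@np.array([u,v,1.]); return o+r*(z-o[2])/r[2]
E
python3 - <<'E'
from h import *
for nm,u,v,z in [("cornerL",220,185.5,.07),("cornerR",349.5,185.5,.07),("leftedge_up",214,50,.07),("pivot top",289,123,.1),("tip end",311,189,.098),("pin",332,37,.08),("post",321,108,.082),("puck",246,32,.093),("left up2",212,0,.07),("right up2",363,0,.07)]:
    X=wray(u,v,z); print(nm,X.round(4),toP(X).round(1))
a=toP(wray(292,134,.098)); b=toP(wray(311,189,.098)); 
c=np.array([0,-60]); print("phi",np.rad2deg(np.arctan2(b[0],-(b[1]+60))), np.rad2deg(np.arctan2((b-a)[0],-(b-a)[1])))
E
```

```text
cornerL [ 0.541  -0.0872  0.07  ] [ -57.9 -117.4   70. ]
cornerR [ 0.6467 -0.0279  0.07  ] [  63.4 -117.3   70. ]
leftedge_up [0.4842 0.0136 0.07  ] [-58.3  -1.9  70. ]
pivot top [ 0.5644 -0.0057  0.1   ] [  2.3 -57.8 100. ]
tip end [ 0.6088 -0.0434  0.098 ] [  22.7 -112.3   98. ]
pin [0.5623 0.0665 0.08  ] [35.7  6.2 80. ]
post [0.5834 0.0172 0.082 ] [ 30.1 -47.1  82. ]
puck [0.5037 0.035  0.093 ] [-30.9   7.4  93. ]
left up2 [0.4669 0.0448 0.07  ] [-58.2  33.9  70. ]
right up2 [0.5702 0.1027 0.07  ] [60.2 34.  70. ]
phi 23.43696774753049 20.968474653494653
```

```bash
python3 -m crank '[[[255,0.02,0,0.6,0],[255,0.05,0,1.3,0],[255,0.08,0,2.0,0],[255,0.08,0,2.6,0],[255,0.08,0,2.86,0],[255,0.08,0,2.86,0],[255,0.08,0,2.86,0]]]'; python3 - <<'E'
from h import *
stat()
p,d=snapshot("wrist"); cv2.imwrite("pics/wrist2.png",p)
p,d=snapshot("scene"); cv2.imwrite("pics/scene2.png",cv2.resize(p[110:310,140:340],(600,600),interpolation=cv2.INTER_CUBIC))
E
```

```text
clock: 2.8
eef_pos: [0.5718, -0.0647, 0.0916]
eef_rot: [[-0.49, 0.872, 0.003], [0.872, 0.49, -0.004], [-0.005, 0.001, -1.0]]
force: [0.3, -0.1, 0.1]
grip_width: -0.0001
t 2.8 pump-frame TCP [ -20.  -112.9   91.6] xaxis yaw-119.2: 0.15 tilt [-0.005  0.001 -1.   ] F [ 0.33 -0.14  0.12] grip -0.0001
```

View pics/wrist2.png

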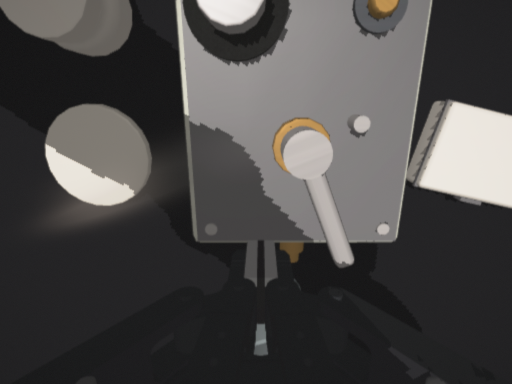

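View pics/scene2.png

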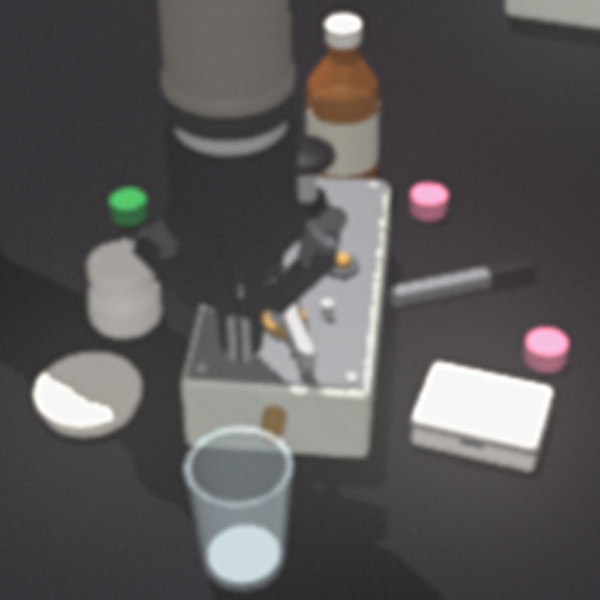

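```bash
python3 -m crank '[[[255,0,0.2,0.08,0],[255,0,0.4,0.08,0],[255,0,0.55,0.08,0],[255,0.02,0.63,0.08,0],[255,0.06,0.72,0.08,0],[255,0.11,0.81,0.08,0],[255,0.17,0.89,0.08,0],[255,0.24,0.96,0.08,0],[255,0.31,1.03,0.08,0],[255,0.39,1.1,0.08,0],[255,0.39,1.1,0.08,0]]]'; python3 - <<'E'
from h import *
stat()
p,d=snapshot("wrist"); cv2.imwrite("pics/wrist3.png",p)
E
```

```text
clock: 3.82
eef_pos: [0.605, -0.0299, 0.0901]
eef_rot: [[-0.49, 0.872, 0.009], [0.872, 0.49, -0.005], [-0.008, 0.005, -1.0]]
force: [1.2, -1.6, 1.2]
grip_width: -0.0001
t 3.82 pump-frame TCP [ 26.  -98.7  90.1] xaxis yaw-119.2: 0.14 tilt [-0.008  0.005 -1.   ] F [ 1.2  -1.59  1.24] grip -0.0001
```

View pics/wrist3.png

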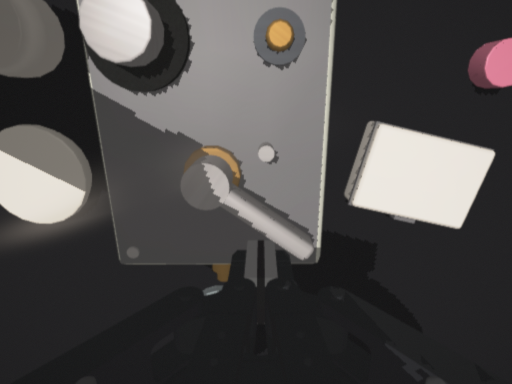

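The handle is turning and now sits about 55° from open, with its end at (308,250). I'll continue round the arc.

```bash
python3 -m crank '[[[255,0.08,0.04,0,0],[255,0.16,0.07,0.02,0],[255,0.24,0.1,0.02,0],[255,0.32,0.12,0.02,0],[255,0.4,0.13,0.02,0],[255,0.46,0.14,0.02,0],[255,0.46,0.14,0.02,0]]]'; python3 - <<'E'
from h import *
stat()
p,d=snapshot("wrist"); cv2.imwrite("pics/wrist4.png",p)
E
```

```text
clock: 4.45
eef_pos: [0.6, -0.0093, 0.0887]
eef_rot: [[-0.491, 0.871, 0.007], [0.871, 0.491, -0.003], [-0.006, 0.004, -1.0]]
force: [1.7, -1.7, 1.2]
grip_width: -0.0003
t 4.45 pump-frame TCP [ 31.6 -78.2  88.7] xaxis yaw-119.2: 0.24 tilt [-0.006  0.004 -1.   ] F [ 1.74 -1.74  1.17] grip -0.0003
```

View pics/wrist4.png

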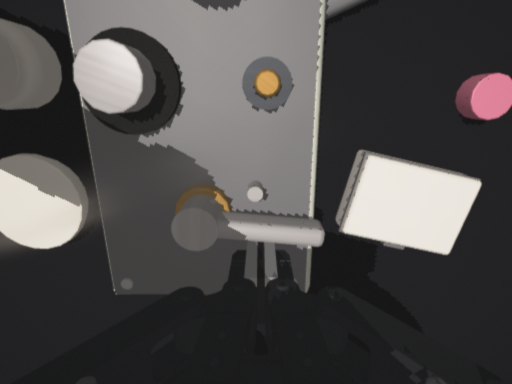

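```bash
python3 -m crank '[[[255,0.04,0,0,0],[255,0.07,0,0,0],[255,0.07,0,0,0]]]'; python3 -c "
from h import *
stat()"
```

```text
clock: 4.75
eef_pos: [0.598, -0.0066, 0.0885]
eef_rot: [[-0.492, 0.871, 0.005], [0.871, 0.492, -0.002], [-0.005, 0.004, -1.0]]
force: [2.8, -0.8, -0.1]
grip_width: -0.0002
t 4.75 pump-frame TCP [ 31.2 -74.9  88.5] xaxis yaw-119.2: 0.25 tilt [-0.005  0.004 -1.   ] F [ 2.79 -0.8  -0.14] grip -0.0002
```

```bash
python3 -m crank '[[[255,0.03,0,0,0],[255,0.03,0,0,0],[255,0.03,0,0,0]]]'; python3 - <<'E'
from h import *
stat()
p,d=snapshot("wrist"); cv2.imwrite("pics/wrist5.png",p)
stat()
E
```

```text
clock: 5.0
eef_pos: [0.5979, -0.0064, 0.0886]
eef_rot: [[-0.491, 0.871, 0.007], [0.871, 0.491, -0.004], [-0.006, 0.004, -1.0]]
force: [4.9, -2.7, -0.3]
grip_width: -0.0003
t 5.0 pump-frame TCP [ 31.2 -74.7  88.6] xaxis yaw-119.2: 0.21 tilt [-0.006  0.004 -1.   ] F [ 4.95 -2.71 -0.32] grip -0.0003
t 5.05 pump-frame TCP [ 31.2 -74.7  88.6] xaxis yaw-119.2: 0.21 tilt [-0.006  0.004 -1.   ] F [ 3.79 -3.05 -0.39] grip -0.0002
```

View pics/wrist5.png

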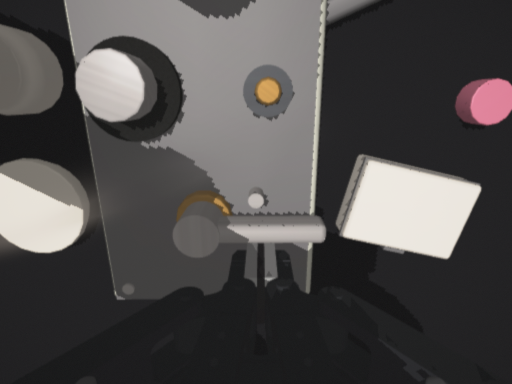

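```bash
python3 -m crank '[[[255,0.05,0,0,0],[255,0.05,0,0,0],[255,0.05,0,0,0]]]'; python3 - <<'E'
from h import *
stat()
p,d=snapshot("wrist"); cv2.imwrite("pics/wrist6.png",p)
stat()
a=cv2.imread("pics/wrist5.png"); print(cv2.absdiff(a,p).mean())
E
```

```text
clock: 5.3
eef_pos: [0.5979, -0.0064, 0.0886]
eef_rot: [[-0.49, 0.872, 0.009], [0.872, 0.49, -0.006], [-0.01, 0.005, -1.0]]
force: [5.5, -3.6, -1.7]
grip_width: -0.0001
t 5.3 pump-frame TCP [ 31.2 -74.7  88.6] xaxis yaw-119.2: 0.15 tilt [-0.01   0.005 -1.   ] F [ 5.51 -3.57 -1.68] grip -0.0001
t 5.35 pump-frame TCP [ 31.2 -74.7  88.7] xaxis yaw-119.2: 0.14 tilt [-0.01   0.005 -1.   ] F [ 5.26 -3.83 -0.81] grip 0.0004
1.0801815456814237
```

At the stop: about 6.5 N with no further motion, and the handle is parallel to the deck end. I'll back off, rise and check.

```bash
python3 -m crank '[[[255,-0.2,0,0,0],[255,-0.5,0,0,0],[255,-0.6,0,-0.5,0],[255,-0.6,0,-1.2,0],[255,-0.6,0,-2.0,0],[255,-0.6,0,-2.6,0],[255,-0.6,0,-2.6,0],[255,-0.6,0,-2.6,0],[255,-0.6,0,-2.6,0]]]'; python3 - <<'E'
from h import *
stat()
p,d=snapshot("wrist"); cv2.imwrite("pics/wrist7.png",p)
E
```

```text
clock: 6.1
eef_pos: [0.6074, -0.0266, 0.1915]
eef_rot: [[-0.49, 0.872, 0.005], [0.872, 0.49, -0.005], [-0.007, 0.002, -1.0]]
force: [-0.7, 0.2, -0.7]
grip_width: -0.0004
t 6.1 pump-frame TCP [ 29.6 -97.  191.5] xaxis yaw-119.2: 0.13 tilt [-0.007  0.002 -1.   ] F [-0.74  0.17 -0.66] grip -0.0004
```

View pics/wrist7.png

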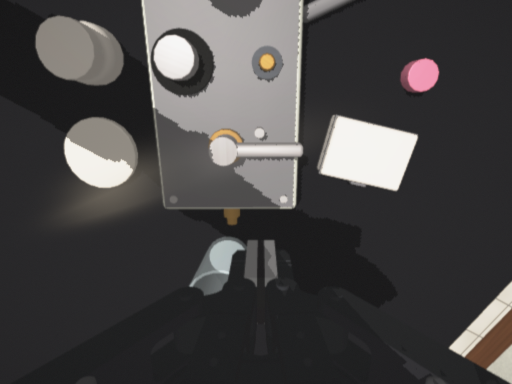

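The handle now lies (223,151)→(300,150), parallel to the deck end edge at row 208, so the vent is closed. Next the plunger.

```bash
python3 - <<'E'
from h import *
for nm,u,v,z in [("cornerL",164,208,.07),("cornerR",297.5,208.5,.07),("pivot",223,151,.1),("pin",267,62,.08)]:
    print(nm,toP(wray(u,v,z)).round(1))
print(units(W(1,76,165)))
# knob from depth scene0/side0
for n in("scene","side"):
    C=cloud(n,np.load(f"pics/{n}0.npy")); m=(abs(C[...,2]-.124)<.004)&(np.hypot(C[...,0]-.498,C[...,1]-.109)<.05)
    if m.sum()>5: print(n,m.sum(),toP(C[m].mean(0)),np.ptp(C[m],axis=0))
E
```

```text
cornerL [ -57.2 -115.6   70. ]
cornerR [  64.2 -115.8   70. ]
pivot [  1.9 -58.2 100. ]
pin [35.1  6.  80. ]
[ 4.324 -0.702  0.618]
scene 166 [  1.55824645  71.97134829 122.39908055] [0.04146327 0.04319877 0.00537927]
side 149 [ -4.89836595  74.29025767 123.6764021 ] [0.04423788 0.04500577 0.00675627]
```

```bash
python3 -m crank '[[[255,0.6,-0.1,0,0],[255,1.4,-0.2,0,0],[255,2.2,-0.35,0,0],[255,3.0,-0.5,0.1,0],[255,3.7,-0.6,0.3,0],[255,4.2,-0.7,0.5,0],[255,4.32,-0.71,0.62,0],[255,4.32,-0.71,0.62,0],[255,4.32,-0.71,0.62,0]]]'; python3 - <<'E'
from h import *
stat()
for n in ["scene","side","wrist"]:
    p,d=snapshot(n); cv2.imwrite(f"pics/{n}8.png",p)
    if n=="scene": a=cv2.resize(p[110:310,140:340],(400,400))
    if n=="side": cv2.imwrite("pics/c8.png",np.hstack([a,cv2.copyMakeBorder(cv2.resize(p[120:270,150:350],(400,300)),0,100,0,0,0)]))
print(units(W(0.5,75.5,128)))
E
```

```text
clock: 6.9
eef_pos: [0.4976, 0.109, 0.1641]
eef_rot: [[-0.489, 0.872, 0.003], [0.872, 0.489, -0.007], [-0.007, -0.001, -1.0]]
force: [-0.0, -0.8, -0.4]
grip_width: 0.0003
t 6.9 pump-frame TCP [-1.000e-01  7.490e+01  1.641e+02] xaxis yaw-119.2: 0.11 tilt [-0.007 -0.001 -1.   ] F [-0.03 -0.83 -0.4 ] grip 0.0003
[ 0.058 -0.008  0.93 ]
```

View pics/c8.png

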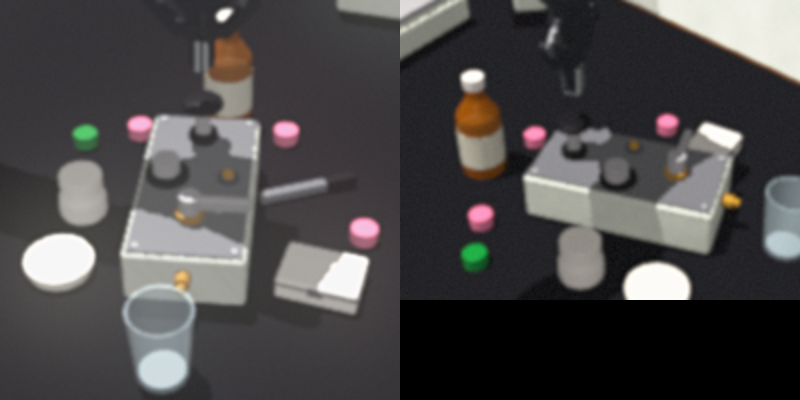

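View pics/wrist8.png

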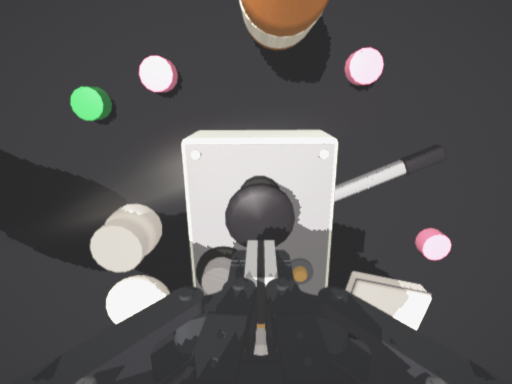

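```bash
python3 -m crank '[[[255,0.05,0,0.5,0],[255,0.05,0,0.9,0],[255,0.05,0,1.0,0],[255,0.05,0,1.08,0],[255,0.05,0,1.16,0],[255,0.05,0,1.24,0],[255,0.05,0,1.32,0],[255,0.05,0,1.4,0],[255,0.05,0,1.48,0],[255,0.05,0,1.56,0],[255,0.05,0,1.62,0],[255,0.05,0,1.62,0]]]'; python3 - <<'E'
from h import *
stat()
p,d=snapshot("wrist"); cv2.imwrite("pics/wrist9.png",p)
stat()
E
```

```text
clock: 8.05
eef_pos: [0.4983, 0.108, 0.1021]
eef_rot: [[-0.486, 0.874, 0.004], [0.874, 0.486, -0.007], [-0.008, 0.0, -1.0]]
force: [-4.9, -1.9, 9.7]
grip_width: 0.0001
t 8.05 pump-frame TCP [  0.   73.7 102.1] xaxis yaw-119.2: -0.14 tilt [-0.008  0.    -1.   ] F [-4.95 -1.91  9.68] grip 0.0001
t 8.1 pump-frame TCP [  0.   73.8 102.2] xaxis yaw-119.2: -0.14 tilt [-0.008  0.    -1.   ] F [-4.94 -2.32  9.67] grip -0.0001
```

View pics/wrist9.png

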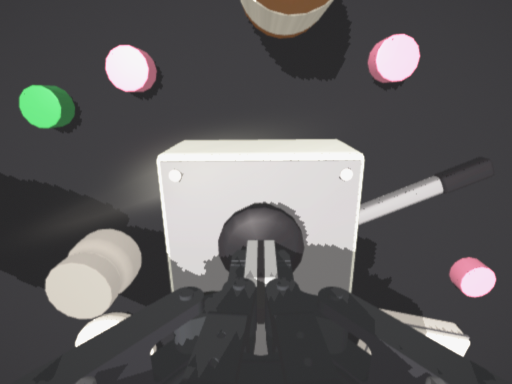

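```bash
python3 -m crank '[[[255,0,0,0.06,0],[255,0,0,0.1,0],[255,0,0,0.1,0]]]';python3 -m crank '[[[255,0,0,0.06,0],[255,0,0,0.06,0]]]'; python3 - <<'E'
from h import *
stat()
E
```

```text
clock: 8.35
eef_pos: [0.4983, 0.1079, 0.101]
eef_rot: [[-0.485, 0.874, 0.004], [0.874, 0.485, -0.005], [-0.006, 0.001, -1.0]]
force: [-6.8, -0.6, 15.6]
grip_width: 0.0004
clock: 8.52
eef_pos: [0.4982, 0.1079, 0.1011]
eef_rot: [[-0.484, 0.875, 0.003], [0.875, 0.484, -0.003], [-0.004, 0.001, -1.0]]
force: [-6.0, -1.2, 12.8]
grip_width: 0.0001
t 8.52 pump-frame TCP [ -0.   73.7 101.1] xaxis yaw-119.2: -0.22 tilt [-0.004  0.001 -1.   ] F [-5.95 -1.2  12.8 ] grip 0.0001
```

```bash
python3 -m crank '[[[255,0,0,-0.35,0],[255,0,0,-0.7,0],[255,0,0,-0.7,0],[255,0,0,-0.7,0]]]'; python3 - <<'E'
from h import *
stat()
p,d=snapshot("scene"); cv2.imwrite("pics/s10.png",p)
p,d=snapshot("side"); cv2.imwrite("pics/d10.png",p)
a=[cv2.imread(f"pics/{f}.png")[180:230,210:280] for f in("scene0","s10")]
b=[cv2.imread(f"pics/{f}.png")[175:225,235:305] for f in("side0","d10")]
cv2.imwrite("pics/c10.png",cv2.resize(np.vstack([np.hstack(a),np.hstack(b)]),None,fx=5,fy=5,interpolation=cv2.INTER_CUBIC))
E
```

```text
clock: 8.85
eef_pos: [0.4996, 0.1079, 0.1303]
eef_rot: [[-0.484, 0.875, 0.007], [0.875, 0.484, -0.002], [-0.005, 0.005, -1.0]]
force: [-0.9, -0.9, -0.4]
grip_width: -0.0001
t 8.85 pump-frame TCP [  1.2  73.  130.3] xaxis yaw-119.2: -0.26 tilt [-0.005  0.005 -1.   ] F [-0.91 -0.86 -0.38] grip -0.0001
```

View pics/c10.png

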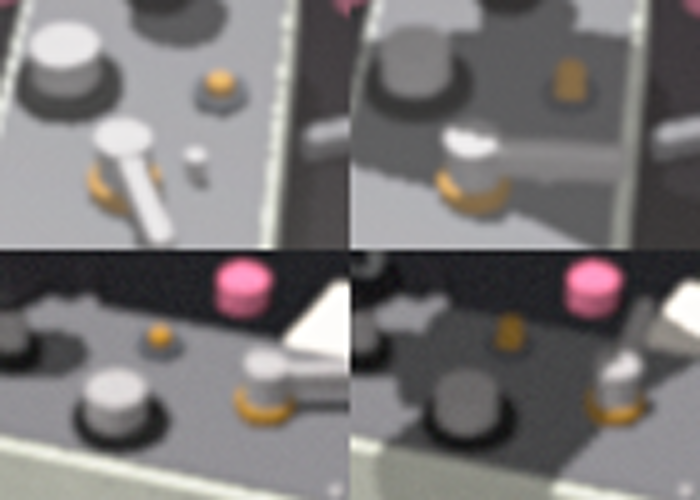

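Pin clearly rose after one stroke and the pump has not shifted. Next stroke.

```bash
python3 -m crank '[[[255,0.05,-0.02,0.12,0],[255,0.05,-0.02,0.19,0],[255,0.05,-0.02,0.26,0],[255,0.05,-0.02,0.33,0],[255,0.05,-0.02,0.4,0],[255,0.05,-0.02,0.47,0],[255,0.05,-0.02,0.54,0],[255,0.05,-0.02,0.61,0],[255,0.05,-0.02,0.68,0],[255,0.05,-0.02,0.75,0],[255,0.05,-0.02,0.82,0],[255,0.05,-0.02,0.84,0]]]'; python3 -m crank '[[[255,0,0,0.03,0],[255,0,0,0.03,0]]]'
```

```text
clock: 9.95
eef_pos: [0.4975, 0.1088, 0.1007]
eef_rot: [[-0.484, 0.875, 0.004], [0.875, 0.484, -0.0], [-0.002, 0.003, -1.0]]
force: [-12.5, -3.2, 43.9]
grip_width: 0.0001
clock: 10.12
eef_pos: [0.4973, 0.1088, 0.1014]
eef_rot: [[-0.483, 0.875, 0.004], [0.875, 0.483, 0.001], [-0.001, 0.004, -1.0]]
force: [-2.5, -1.2, 9.8]
grip_width: -0.0002
```

```bash
python3 -m crank '[[[255,0,0,-0.35,0],[255,0,0,-0.7,0],[255,0,0,-0.7,0],[255,0,0,-0.7,0]]]'; python3 - <<'E'
from h import *
stat()
p,d=snapshot("scene"); cv2.imwrite("pics/s11.png",p)
a=[cv2.imread(f"pics/{f}.png")[180:230,210:280] for f in("s10","s11")]
cv2.imwrite("pics/c11.png",cv2.resize(np.hstack(a),None,fx=5,fy=5,interpolation=cv2.INTER_CUBIC))
E
```

```text
clock: 10.45
eef_pos: [0.4968, 0.109, 0.1288]
eef_rot: [[-0.484, 0.875, 0.003], [0.875, 0.484, 0.001], [-0.0, 0.003, -1.0]]
force: [0.9, 0.4, 0.7]
grip_width: -0.0002
t 10.45 pump-frame TCP [ -0.7  75.3 128.8] xaxis yaw-119.2: -0.28 tilt [-0.     0.003 -1.   ] F [0.91 0.4  0.69] grip -0.0002
```

View pics/c11.png

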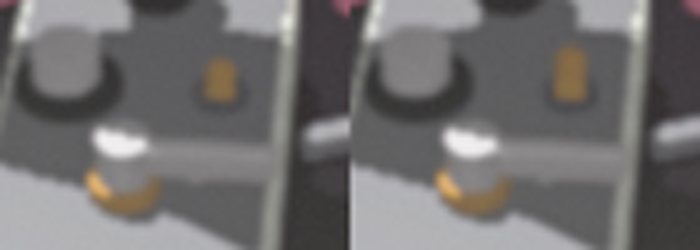

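Force peaked at 44 N at the stop, more than needed, so I'll overshoot less. The pin rose again.

```bash
python3 -m crank '[[[255,0,0.02,0.1,0],[255,0,0.02,0.17,0],[255,0,0.02,0.24,0],[255,0,0.02,0.31,0],[255,0,0.02,0.38,0],[255,0,0.02,0.45,0],[255,0,0.02,0.52,0],[255,0,0.02,0.59,0],[255,0,0.02,0.66,0],[255,0,0.02,0.71,0],[255,0,0.02,0.73,0],[255,0,0.02,0.73,0]]]'; python3 -m crank '[[[255,0,0,-0.35,0],[255,0,0,-0.7,0],[255,0,0,-0.7,0],[255,0,0,-0.7,0]]]'; python3 - <<'E'
from h import *
stat()
p,d=snapshot("scene"); cv2.imwrite("pics/s12.png",p)
E
```

```text
clock: 11.5
eef_pos: [0.4967, 0.1091, 0.101]
eef_rot: [[-0.483, 0.875, 0.0], [0.875, 0.483, 0.002], [0.002, 0.001, -1.0]]
force: [-6.9, -2.6, 20.1]
grip_width: 0.0
clock: 11.83
eef_pos: [0.4964, 0.1092, 0.1283]
eef_rot: [[-0.483, 0.875, -0.001], [0.875, 0.483, 0.002], [0.002, 0.0, -1.0]]
force: [-0.5, -0.0, -1.1]
grip_width: -0.0002
t 11.83 pump-frame TCP [ -1.   75.7 128.3] xaxis yaw-119.2: -0.29 tilt [ 0.002  0.    -1.   ] F [-0.55 -0.02 -1.05] grip -0.0002
```

```bash
python3 -m crank '[[[255,0,0.02,0.1,0],[255,0,0.02,0.17,0],[255,0,0.02,0.24,0],[255,0,0.02,0.31,0],[255,0,0.02,0.38,0],[255,0,0.02,0.45,0],[255,0,0.02,0.52,0],[255,0,0.02,0.59,0],[255,0,0.02,0.66,0],[255,0,0.02,0.7,0],[255,0,0.02,0.72,0],[255,0,0.02,0.72,0]]]'; python3 -m crank '[[[255,0,0,-0.35,0],[255,0,0,-0.7,0],[255,0,0,-0.7,0],[255,0,0,-0.7,0]]]'; python3 - <<'E'
from h import *
stat()
p,d=snapshot("scene"); cv2.imwrite("pics/s13.png",p)
a=[cv2.imread(f"pics/{f}.png")[180:230,225:275] for f in("s11","s12","s13")]
cv2.imwrite("pics/c13.png",cv2.resize(np.hstack(a),None,fx=5,fy=5,interpolation=cv2.INTER_CUBIC))
E
```

```text
clock: 12.88
eef_pos: [0.4962, 0.1093, 0.101]
eef_rot: [[-0.483, 0.876, -0.003], [0.876, 0.483, 0.002], [0.004, -0.002, -1.0]]
force: [-6.7, -1.7, 21.2]
grip_width: 0.0001
clock: 13.22
eef_pos: [0.496, 0.1093, 0.1283]
eef_rot: [[-0.483, 0.875, -0.004], [0.875, 0.483, 0.002], [0.004, -0.002, -1.0]]
force: [0.4, 0.2, -1.2]
grip_width: -0.0002
t 13.22 pump-frame TCP [ -1.3  76.  128.3] xaxis yaw-119.2: -0.3 tilt [ 0.004 -0.002 -1.   ] F [ 0.37  0.17 -1.25] grip -0.0002
```

View pics/c13.png

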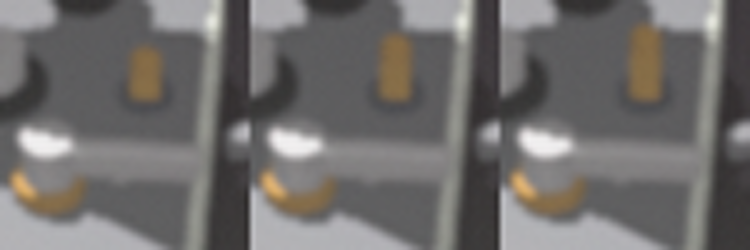

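The pin is still rising about 2 px per stroke, so I'll keep pumping until it stops.

```bash
python3 -m crank '[[[255,0,0.03,0.1,0],[255,0,0.03,0.17,0],[255,0,0.03,0.24,0],[255,0,0.03,0.31,0],[255,0,0.03,0.38,0],[255,0,0.03,0.45,0],[255,0,0.03,0.52,0],[255,0,0.03,0.59,0],[255,0,0.03,0.66,0],[255,0,0.03,0.7,0],[255,0,0.03,0.72,0],[255,0,0.03,0.72,0]]]'; python3 -m crank '[[[255,0,0,-0.35,0],[255,0,0,-0.7,0],[255,0,0,-0.7,0],[255,0,0,-0.7,0]]]'; python3 - <<'E'
from h import *
stat()
p,d=snapshot("scene"); cv2.imwrite("pics/s14.png",p)
E
```

```text
clock: 14.27
eef_pos: [0.496, 0.1095, 0.101]
eef_rot: [[-0.483, 0.876, -0.007], [0.876, 0.483, 0.003], [0.006, -0.004, -1.0]]
force: [-8.1, -0.9, 22.3]
grip_width: -0.0
clock: 14.6
eef_pos: [0.4959, 0.1096, 0.1281]
eef_rot: [[-0.483, 0.876, -0.007], [0.876, 0.483, 0.003], [0.006, -0.005, -1.0]]
force: [-0.1, -0.3, -0.5]
grip_width: 0.0
t 14.6 pump-frame TCP [ -1.3  76.3 128.1] xaxis yaw-119.2: -0.31 tilt [ 0.006 -0.005 -1.   ] F [-0.13 -0.29 -0.52] grip 0.0
```

```bash
python3 -m crank '[[[255,0,0.03,0.1,0],[255,0,0.03,0.17,0],[255,0,0.03,0.24,0],[255,0,0.03,0.31,0],[255,0,0.03,0.38,0],[255,0,0.03,0.45,0],[255,0,0.03,0.52,0],[255,0,0.03,0.59,0],[255,0,0.03,0.66,0],[255,0,0.03,0.7,0],[255,0,0.03,0.72,0],[255,0,0.03,0.72,0]]]'; python3 -m crank '[[[255,0,0,-0.35,0],[255,0,0,-0.7,0],[255,0,0,-0.7,0],[255,0,0,-0.7,0]]]'; python3 - <<'E'
from h import *
stat()
p,d=snapshot("scene"); cv2.imwrite("pics/s15.png",p)
a=[cv2.imread(f"pics/{f}.png")[180:230,225:275] for f in("s13","s14","s15")]
cv2.imwrite("pics/c15.png",cv2.resize(np.hstack(a),None,fx=5,fy=5,interpolation=cv2.INTER_CUBIC))
E
```

```text
clock: 15.65
eef_pos: [0.4958, 0.1098, 0.101]
eef_rot: [[-0.483, 0.876, -0.01], [0.876, 0.483, 0.003], [0.008, -0.007, -1.0]]
force: [-7.4, -1.8, 22.7]
grip_width: -0.0001
clock: 15.98
eef_pos: [0.4959, 0.1098, 0.1282]
eef_rot: [[-0.483, 0.876, -0.01], [0.876, 0.483, 0.003], [0.008, -0.008, -1.0]]
force: [0.1, 0.4, -0.8]
grip_width: -0.0004
t 15.98 pump-frame TCP [ -1.2  76.5 128.2] xaxis yaw-119.2: -0.33 tilt [ 0.008 -0.008 -1.   ] F [ 0.1   0.36 -0.78] grip -0.0004
```

View pics/c15.png

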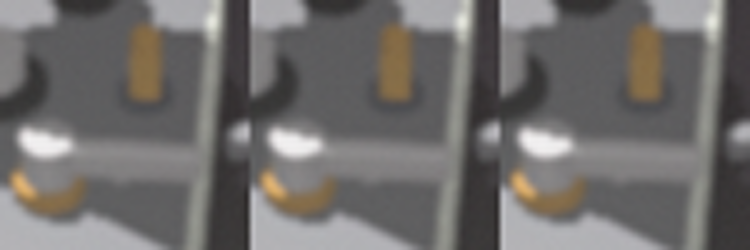

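The pin did not change over strokes 5 and 6, with its top staying at the same row, so it is against its stop. I'll retreat upward and verify.

```bash
python3 -m crank '[[[255,0,0,-0.5,0],[255,0,0,-1.2,0],[255,0,0,-2.0,0],[255,0,0,-2.8,0],[255,-0.3,-0.5,-3.0,0],[255,-0.6,-1.2,-3.0,0],[255,-0.9,-2.0,-3.0,0],[255,-1.2,-2.8,-3.0,0],[255,-1.2,-3.0,-3.0,0],[255,-1.2,-3.0,-3.0,0],[255,-1.2,-3.0,-3.0,0],[255,-1.2,-3.0,-3.0,0]]]'; python3 - <<'E'
from h import *
stat()
c={}
for n in("scene","side","wrist"):
    p,d=snapshot(n); cv2.imwrite(f"pics/{n}16.png",p); C=cloud(n,d) if n!="wrist" else None
    if C is not None:
        P=C[(d>0)]; q=np.array([toP(x) for x in P[(abs(P[:,0]-.53)<.2)&(abs(P[:,1]-.05)<.2)]])
        for nm,(x,y,r,z0) in dict(pin=(34,5,9,80),knob=(0,75,24,100),puck=(-32,5,14,80)).items():
            m=(np.hypot(q[:,0]-x,q[:,1]-y)<r)&(q[:,2]>z0); print(n,nm,m.sum(),"z pct95",np.percentile(q[m,2],95).round(1) if m.any() else None)
    print(n,"pin out expected",proj(n,W(34,5,106)).round(1)if n!="wrist" else"", "pin 30mm below", proj(n,W(34,5,76)).round(1) if n!="wrist" else "")
    if n=="scene": a=cv2.resize(p[110:310,140:340],(400,400))
    if n=="side": cv2.imwrite("pics/c16.png",np.hstack([a,cv2.copyMakeBorder(cv2.resize(p[140:290,170:370],(400,300)),0,100,0,0,0)]))
for n,r in (("scene",(180,230,225,275)),("side",(175,215,250,285))):
    p=cv2.imread(f"pics/{n}16.png"); hsv=cv2.cvtColor(p,cv2.COLOR_BGR2HSV); m=(hsv[...,1]>90)&(hsv[...,0]>8)&(hsv[...,0]<28); s=m[r[0]:r[1],r[2]:r[3]]
    k,l,st,ce=cv2.connectedComponentsWithStats(s.astype(np.uint8)); print(n,[(st[i]+[r[2],r[0],0,0,0]).tolist() for i in range(1,k)])
E
```

```text
clock: 17.03
eef_pos: [0.4152, 0.0109, 0.2475]
eef_rot: [[-0.485, 0.874, -0.013], [0.875, 0.485, 0.002], [0.008, -0.01, -1.0]]
force: [0.3, 0.7, 0.1]
grip_width: 0.0002
t 17.03 pump-frame TCP [-119.9   29.5  247.5] xaxis yaw-119.2: -0.19 tilt [ 0.008 -0.01  -1.   ] F [0.31 0.68 0.06] grip 0.0002
scene pin 67 z pct95 104.7
scene knob 235 z pct95 124.2
scene puck 123 z pct95 92.2
scene pin out expected [253.3 185.3] pin 30mm below [253.2 196.5]
side pin 54 z pct95 105.9
side knob 175 z pct95 126.0
side puck 69 z pct95 94.6
side pin out expected [267.1 183. ] pin 30mm below [266.9 192.5]
wrist pin out expected  pin 30mm below 
scene [[251, 184, 6, 16, 66], [228, 217, 13, 5, 30]]
side [[263, 181, 8, 14, 80], [282, 203, 3, 7, 11]]
```

View pics/c16.png

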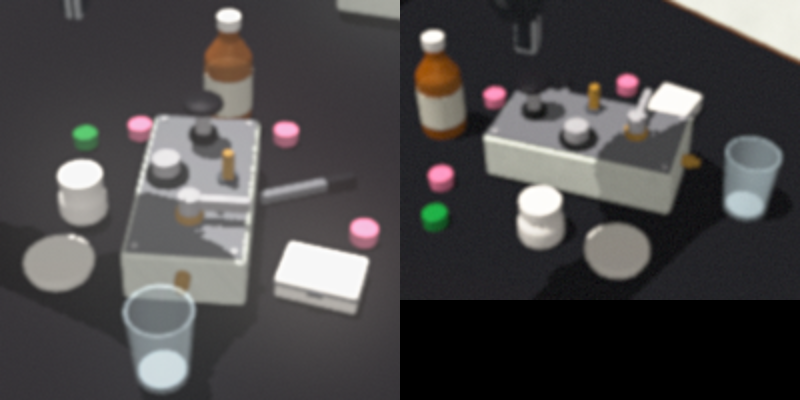

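View pics/wrist16.png

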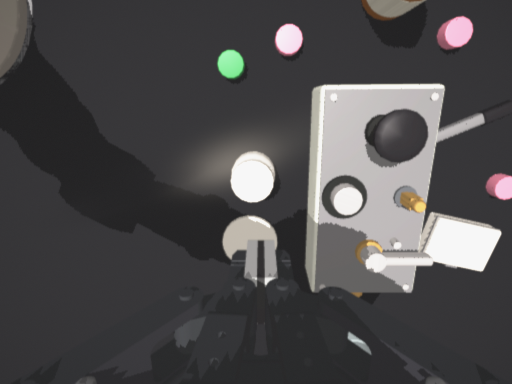

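Final views: the pin is fully out (depth gives its top at about 105–106 mm, against 106 mm expected), the knob is up at about 125 mm and the handle is crosswise. The pump and bystanders are in place, and the arm is clear.

```bash
python3 -c "
from bench import *
print(sign_off())"
```

```text
the job is handed in; nothing more can be done
None
```

I closed the vent cock and then pumped the plunger through six full strokes. The brass pin stands fully out, and I handed the job in at about 17 s.

- **Vent cock:** I pushed the handle round with closed fingertips until it stopped, at about 6.5 N with no further motion. From above, the handle then lay parallel to the end edge of the deck, so crosswise to the spout.
- **Pin:** It rose on strokes 1 to 4 and did not change on 5 and 6. Depth readings put its top at 105 to 106 mm above the bench; fully out is 106 mm.
- **Plunger:** Each stroke went down to the stop and was let up again. At the end the knob top read 124 to 126 mm, which is its up position of 125 mm.
- **Other things:** In the last pictures the pump, specimen and bystanders showed no visible shift, and the arm was clear of everything.

**Force peak:** On stroke 2 I pressed too far past the stop, and the tool force reading reached 44 N, through the fingertips on the knob. That is well under the 120 N wrist limit. It is over the 40 N figure that applies to the arm and gripper body, but neither of those touched anything as far as I could see. Later strokes read about 20 to 23 N at the bottom.

**Measurement disagreement:** The wrist camera put the pump about 2 mm off from the two fixed cameras, within the stated calibration error, so I aimed between the readings.

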